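# Pack the fitter's kit tray so that all three pieces fit

## Robot

A 6-joint arm with a two-finger parallel gripper is mounted at the origin on a cart in front of the work surface, level with it; the furniture and walls round the work are solid. World frame = base frame: x ahead of the robot, y to its left, z up, the work surface at z = 0. Lengths are in mm, angles in rad, forces in N, time in s.
With the tool pointing down it reaches from about 300 to 775 mm from the base axis. Payload 14.6 kg.
Tool frame: the origin (TCP) lies on the mounting face of the last link; the fingertips stand 199 mm ahead of it and the grasp point (between the pads) lies 180 mm ahead of it; z points along the fingers, y is the line along which they close (so a half turn about z gives the same grasp; the last joint's range is limited). The gripper opens to 94 mm and grips with 3 to 60 N. Pads are 16 mm wide; open, the fingers measure 119 mm over their backs; the gripper's body (75 mm by 177 mm) begins 78 mm behind the grasp point.
Start: joints at [-1.176, 0.3, 1.521, -0, 1.321, -0.067], TCP at [245.051, -492.383, 404.646] pointing down, gripper open.
Joint ranges: [-3.03, 3.03], [-0.79, 2.21], [0.23, 2.52], [-1.04, 4.18], [0, 3.07], [-2.55, 2.55]. Speed limits (rad/s): [2.22, 2.22, 2.57, 3.14, 3.14, 3.14].

## Interface

Orientations are given as [roll, pitch, yaw] about the fixed x, y, z axes, in that order (R = Rz(yaw) Ry(pitch) Rx(roll)).
In Python, from cell import manip gives the robot as it stands. The module is installed in compiled form; this text tells all that it offers.
- The arm moves only by the shell command python3 -m creep 'ROWS' [FORCE]. ROWS is a JSON object of lists of equal length, an entry for each row: "slide": the shift along the world's x, y, z in cm, a list of three; "turn": the turn about the world's z in rad; "claw": the opening, from 0 (shut) to 1 (fully open). A call has 1 to 8 rows; each row shifts and turns the commanded pose from where the row before left it; what a row does not reach is not made up. A row lasts 1/8 s, in which the tool goes at most 62.5 mm and 10.7 degrees, less where a joint would pass 70% of its speed; a pose out of reach is approached as far as the arm can. A call with a gripper value outside its range is refused whole. The fingers move at their own pace and stop on an object; FORCE is the grip in N (left out, the last holds). Time passes only in rows, so rows that do not move let the fingers close. It gives the time, the measured TCP pose, the force, the opening and the grip force at its end, in the units of the state.
- manip.read_state(): the state, without advancing time (a new reading comes with each control period).
- manip.camera(name): name is "scene" or "top" or "wrist"; returns (picture, depth): 480x640x3 uint8, red, green, blue; 480x640 float32, mm along the optical axis (not along the pixel's ray), 0 where there is no reading.
- manip.calibration(name): a dict with "intrinsics" (3x3 intrinsics, pixels), "pose" (4x4, takes a point from camera to world coordinates). Camera axes: x right, y up, looking along -z (the intrinsics and any distortion apply to the point x, -y, -z); pixel columns grow to the right and rows downward; lengths in mm; the calibration is good to about 2 mm. A picture is of the moment at which its call begins: read the wrist's pose just before it. calibration takes no time and is no camera call; for the wrist camera it gives the pose at the moment of the call.
- manip.sign_off(): hands the job in; it is judged then, once.
Trained networks look in the newest picture that a camera, given by its name, has taken for a name from the list of things; names that differ only in an ending like _2 or _b are one class to them, and where a whole thing is asked for, a point or a joint stands for the part that bears it (a point fixed in the world has none). Each returns a list of dicts, best first, with "score" (0 to 1); they miss things now and then, are a little off and sometimes report something else, mostly with a low value. They report only what shows in the picture. A call takes as long as a camera call.
- manip.cut_out(query, camera): "mask" (480x640 bool, what is visible of it) and "position" ([column, row] in pixels, amid what is visible of it).
The state is a dict: "clock": time; "joints": joint angles; "qd": joint speeds; "effort": joint torques, N m; "eef_pos": TCP position; "eef_rot": TCP orientation; "wrist_force": force on the tool from outside, world axes, zero at the start; "moment": the same for the moment, N m; "finger_gap": finger opening in mm; "finger_force": force on a finger pad.
Only numpy, scipy, OpenCV 4.12 (cv2) and the standard library are available. Lean on these libraries where they do the work, as an engineer would, in place of code of your own. Each camera call takes 0.05 s, during which the arm holds its last target. There are 200 camera calls.

## Task

Pack the tin of stain, the tape measure and the thick wooden packing block into the plywood kit tray on the sloping rack, so that all three sit fully down on the tray's floor at once: tin and tape measure upright with respect to the tray floor, block lying on one of its long sides. Leave everything else on the bench where it is.

Things in the scene. Friction and masses are not known exactly. Their poses are not given: they have to be found in the camera images.
- kit_tray: Open plywood tray on the rack. Origin: centre of its underside, 59 mm above the bench. x runs up the slope, away from the robot; y level, to the left; z square to its floor, leaning 25 deg back to the robot. Inside 110 mm along x, 146 mm along y; floor's upper face at z = 6 mm, rim of all four walls at z = 44 mm (38 deep inside); walls 9 mm thick. Fixed to the rack.
- kit_rack: Low timber rack that carries the tray sloping 25 deg towards the robot; its origin is on the bench under the tray's middle. About 160 mm square, low end nearest the robot, 120 mm high with the tray. It does not move when touched. A stop lip stands just outside the tray's low wall, lower than the tray's rim.
- tin_mid (a point): Centre (half-way up, 52.5 mm above its underside) of the cream-coloured round tin of stain: 67 mm in diameter, 105 mm high, about 0.5 kg, standing upright on the bench. z along its axis, towards its lid.
- tape_mid (a point): Centre (half-way up, 32.5 mm above its underside) of the black and yellow tape measure: 38 mm wide (x; flat sides about 34 mm apart), 74 mm long (y), 65 mm high (z), about 0.22 kg, standing upright on the bench.
- block_mid (a point): Centre (half-way up, 30 mm above its underside) of the plain wooden packing block: 60 mm (x) by 90 mm (y) by 60 mm (z), about 0.17 kg, lying on a long side.
- stain_tin: The tin of stain as a whole; origin at the centre of its underside.
- tape: The tape measure as a whole; origin at the centre of its underside.
- pack_block: The packing block as a whole; origin at the centre of its underside.
- screw_jar: Bystander: round jar of screws with a red cap, 66 mm in diameter, 95 mm high, fixed; origin at the centre of its underside. Not part of the kit.
- strip: Bystander: dark planed strip of wood, 45 x 140 x 30 mm, fixed; origin at the centre of its underside. Not part of the kit.
- wedge: Bystander: beech wedge, 40 x 140 x 34 mm; origin at the centre of its underside. Not part of the kit.
- driver: Bystander: screwdriver lying on the bench, 190 mm long, 27 mm thick, fixed; origin at the centre of its underside. Not part of the kit.

How it is judged (in metres and radians):
At the end, for the whole second after the job is handed in: Tin, tape measure and block are in the tray, released, at rest and down on its floor (centres within 6 mm of seated height); tin and tape measure upright to the floor (11 degrees, right way up), block on a long side with its length along the slope (10 degrees) (x of block_mid in the frame of kit_tray between -0.045 and 0.045 m and y of block_mid in the frame of kit_tray between -0.058 and 0.058 m and z of block_mid in the frame of kit_tray between 0.03 and 0.042 m and angle between the y axis of block_mid and the x axis of kit_tray, either way round below 0.17 rad and x of tape_mid in the frame of kit_tray between -0.045 and 0.045 m and y of tape_mid in the frame of kit_tray between -0.058 and 0.058 m and z of tape_mid in the frame of kit_tray between 0.0325 and 0.0445 m and angle between the z axis of each of tape_mid, tin_mid and the z axis of kit_tray, either way round below 0.2 rad and angle between each of tape_mid, tin_mid's own z axis and vertical below 1 rad and x of tin_mid in the frame of kit_tray between -0.045 and 0.045 m and y of tin_mid in the frame of kit_tray between -0.058 and 0.058 m and z of tin_mid in the frame of kit_tray between 0.0525 and 0.0645 m and linear speed of each of stain_tin, tape, pack_block below 0.02 m/s); the robot touches nothing.
It fails at once if the wedge is moved more than 30 mm (distance of wedge from where it was at the start of the episode above 0.03 m).
It also fails if it takes over 72 s, if anything falls off the work surface, if the arm or the gripper's body presses on something with over 40 N, if the wrist force passes 120 N, or if a joint passes its speed limit or range.

## Working session

There is one attempt and no reset: what is moved stays moved. The work goes in short steps, Python scripts to look and compute and a shell command to move; the robot and the scene stay as the last step left them, time stands still between calls to the robot, and variables do not carry over. Pictures are saved under pics/ and viewed, at most 10 in all, crops included, and the job is handed in when it is done.

```bash
mkdir -p pics; cat > h.py <<'E'
import numpy as np, cv2
from cell import manip
def world(cam,depth,mask):
    c=manip.calibration(cam);K=np.array(c["intrinsics"]);T=np.array(c["pose"])
    v,u=np.nonzero(mask&(depth>0));d=depth[v,u]
    p=np.stack([(u-K[0,2])/K[0,0]*d,-(v-K[1,2])/K[1,1]*d,-d],1)
    return p@T[:3,:3].T+T[:3,3]
def find(q,cam,depth):
    r=manip.cut_out(q,cam)
    if not r: return None,None
    m=cv2.erode(r[0]["mask"].astype(np.uint8),np.ones((3,3)))>0
    return r[0],world(cam,depth,m)
def rect(P):
    (c,s,a)=cv2.minAreaRect(P[:,:2].astype(np.float32));return np.round(c,1),np.round(s,1),round(a,1)
E
python3 - <<'E'
from h import *
for cam in ["top","scene"]:
    im,d=manip.camera(cam);cv2.imwrite(f"pics/{cam}0.png",im[:,:,::-1])
    c=manip.calibration(cam);print(cam,np.round(c["pose"],2).tolist(),np.round(c["intrinsics"],1).tolist(),[k for k in c])
    for q in ["stain_tin","tape","pack_block","kit_tray","kit_rack","screw_jar","strip","wedge","driver"]:
        r,P=find(q,cam,d)
        if r is None or len(P)<10: print(q,None);continue
        zt=np.percentile(P[:,2],97);Q=P[P[:,2]>zt-6]
        print(q,round(r["score"],2),np.round(r["position"]),len(P),"ztop",round(zt,1),"all",*rect(P),"top",*rect(Q))
print(manip.read_state())
E
```

```text
top [[0.09, 0.98, -0.2, 295.82], [-1.0, 0.09, -0.02, 75.72], [-0.0, 0.2, 0.98, 1263.3], [0.0, 0.0, 0.0, 1.0]] [[474.3, 0.0, 318.5], [0.0, 474.3, 243.8], [0.0, 0.0, 1.0]] ['intrinsics', 'pose']
stain_tin 0.63 [464. 231.] 706 ztop 106.8 all [ 607.6 -274.2] [56.6 65. ] 38.3 top [ 607.5 -274.7] [57.5 61.6] 49.0
tape 0.57 [244. 266.] 301 ztop 67.4 all [468.7 286.4] [64.7 30.7] 51.2 top [471.8 288.7] [45.8 28.7] 50.8
pack_block 0.57 [477. 294.] 864 ztop 63.8 all [ 451.3 -316. ] [55.6 89.3] 30.1 top [ 451.5 -316.2] [55.6 88.6] 30.1
kit_tray 0.7 [371. 218.] 3102 ztop 123.9 all [625.3 -29.1] [159.2 125.7] 79.5 top [666.6 -37. ] [158.1  32.3] 77.2
kit_rack 0.92 [372. 215.] 3324 ztop 123.8 all [631.9 -30. ] [158. 148.] 79.5 top [666.7 -36.3] [157.5  32.3] 77.2
screw_jar 0.61 [266. 198.] 592 ztop 98.7 all [656.1 248. ] [59.9 58.4] 42.4 top [657.7 247.8] [54.7 56. ] 62.5
strip 0.61 [172. 250.] 886 ztop 34.7 all [500.9 490.5] [ 45.7 135. ] 76.2 top [500.6 489.4] [ 43.  135.5] 75.1
wedge 0.57 [304. 303.] 653 ztop 33.5 all [380.8 125.5] [133.4  34.9] 84.1 top [384.7 162.9] [58.2 34.9] 84.1
driver 0.
[... 1318 characters left out ...]
'clock': 1.0, 'joints': array([-1.17558980e+00,  2.99929512e-01,  1.52100945e+00,  1.75043842e-05,
        1.32067894e+00, -6.66087754e-02]), 'qd': array([-4.27567186e-05,  1.13876620e-03,  1.40503241e-03,  1.78769785e-04,
       -9.29342300e-04,  9.33588813e-04]), 'effort': array([-4.09257009e-04, -5.31659925e+01, -3.52922487e+01,  7.08696269e-02,
        2.11467384e-02, -3.44451252e-06]), 'eef_pos': array([ 245.0585033 , -492.38455233,  404.62538276]), 'eef_rot': array([-3.14156859e+00, -1.86026365e-05,  4.61810971e-01]), 'wrist_force': array([-0.07354928, -0.01771075,  0.90726226]), 'moment': array([0.02568302, 0.01025715, 0.01740361]), 'finger_force': 0.0, 'finger_gap': 93.8561887922897}
```

View pics/top0.png

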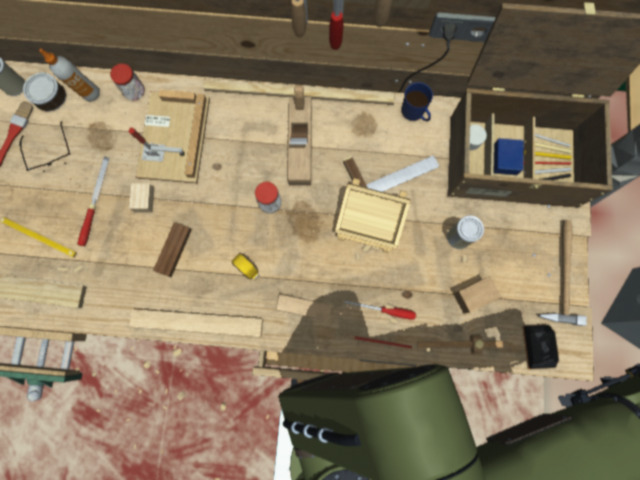

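View pics/scene0.png

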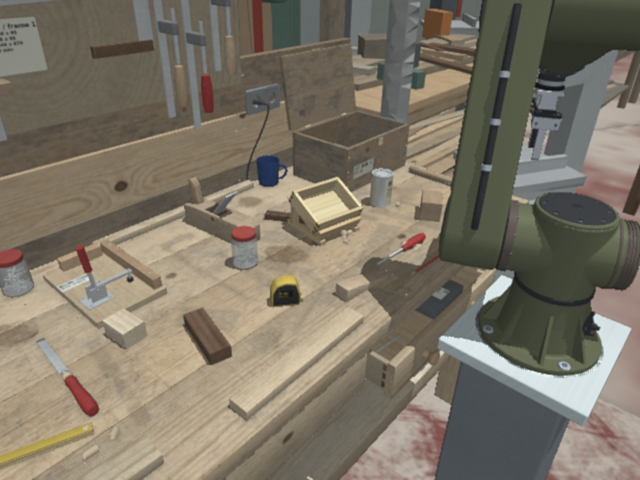

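The top view shows the tray at (371,218), tin at (470,229), block at (480,292), tape at (245,265), and the wedge at (300,303) in the arm's shadow. The scene view agrees. The tray's x axis has a yaw of about -10°. I'll pack the tape at the low end, then the block, then the tin. On the way to the tape I'll look at the tray.

```bash
python3 -m creep '{"slide":[[3.5,5,0],[3.5,5,0],[3.5,5,0],[3.5,5,0],[3.5,5,0],[3.5,5,0],[3.5,5,0],[3.5,5,0]],"turn":[-0.16,-0.16,-0.16,-0.16,0,0,0,0],"claw":[1,1,1,1,1,1,1,1]}'; python3 -m creep '{"slide":[[0.5,4,0],[0,0,0]],"turn":[0,0],"claw":[1,1]}'
cat > tray.py <<'E'
from h import *
from scipy.optimize import least_squares
def trayfit(cam,name):
    im,d=manip.camera(cam);cv2.imwrite(f"pics/{name}.png",im[:,:,::-1])
    r,P=find("kit_tray",cam,d)
    if r is None: print("none");return
    print(r["score"],r["position"],len(P))
    Q=P[(P[:,2]>45)]
    a=np.radians(25)
    def fr(p):
        c,s=np.cos(p[2]),np.sin(p[2]);h=np.array([c,s,0])
        X=h*np.cos(a)+np.array([0,0,np.sin(a)]);Y=np.array([-s,c,0]);Z=np.cross(X,Y)
        return np.stack([X,Y,Z])
    def res(p):
        q=(Q-[p[0],p[1],59+p[3]])@fr(p).T
        x,y,z=q.T; ax,ay=abs(x),abs(y)
        dfl=abs(z-6)+np.maximum(ax-55,0)+np.maximum(ay-73,0)
        drim=abs(z-44)+np.maximum(np.maximum(ax-64,ay-82),0)+np.maximum(np.minimum(55-ax,73-ay),0)
        zc=np.maximum(np.maximum(z-44,6-z),0)
        dwx=abs(ax-55)+np.maximum(ay-73,0)+zc
        dwy=abs(ay-73)+np.maximum(ax-55,0)+zc
        return np.min([dfl,drim,dwx,dwy],0)
    s=least_squares(res,[635,-30,np.radians(-10),0],loss="soft_l1",f_scale=2,x_scale=[10,10,.1,10])
    print("tray",np.round(s.x[:2],1),"yaw",round(np.degrees(s.x[2]),2),"dz",round(s.x[3],1),"med",np.median(res(s.x)))
E
python3 - <<'E'
from tray import *
s=manip.read_state();print(s["eef_pos"],s["eef_rot"],s["clock"])
trayfit("wrist","w1");trayfit("top","t1");trayfit("scene","s1")
c=manip.calibration("wrist");print(np.round(c["pose"],2).tolist(),np.round(c["intrinsics"]).tolist())
E
```

```text
clock: 2.0
eef_pos: [524.5, -92.7, 404.9]
eef_rot: [3.142, -0.001, -0.171]
wrist_force: [-0.2, -1.3, -0.7]
finger_gap: 94.1
finger_force: 0.0
clock: 2.25
eef_pos: [529.0, -52.5, 404.5]
eef_rot: [-3.141, 0.0, -0.168]
wrist_force: [-0.2, 0.6, 0.1]
finger_gap: 93.8
finger_force: 0.0
[528.99432205 -52.47525449 404.47105148] [-3.14140320e+00  3.85567850e-04 -1.67942419e-01] 2.25
0.91 [260.7, 97.3] 40936
tray [636.6 -35.7] yaw -10.54 dz 0.5 med 0.5414381761349958
0.56 [348.8, 204.4] 727
tray [638.2 -30.5] yaw -9.96 dz 0.0 med 1.4479538620599355
0.85 [325.7, 200.4] 2307
tray [634.3 -28. ] yaw -9.73 dz -1.7 med 2.3655629877022175
[[-0.17, 0.95, 0.25, 602.13], [-0.99, -0.17, -0.04, -68.89], [0.0, -0.26, 0.97, 384.95], [0.0, 0.0, 0.0, 1.0]] [[374.0, 0.0, 316.0], [0.0, 374.0, 238.0], [0.0, 0.0, 1.0]]
```

View pics/w1.png

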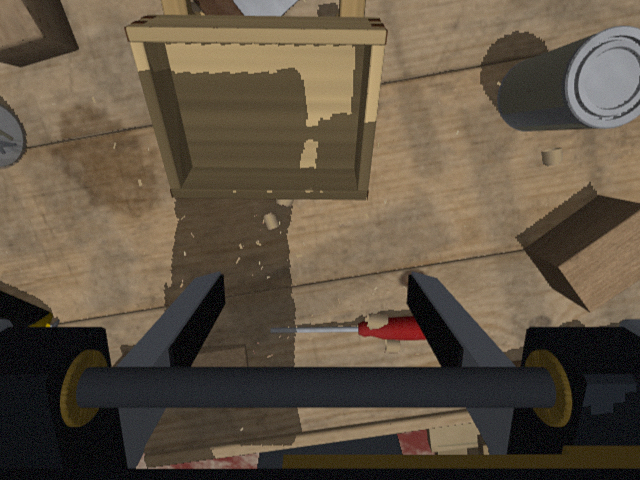

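The wrist view shows the tray squarely, with its rim at (130-385, 20-195) and the tin at right. The wrist fit puts the tray at (636.6, -35.7) with yaw -10.5°. Next I go to the tape.

```bash
python3 -m creep '{"slide":[[-1,4.5,0],[-1,5,0],[-1,5,0],[-1,5,0],[-1,5,-1],[-1,5,-3],[-0.3,4.5,-3],[0,0,0]],"turn":[-0.13,-0.13,-0.13,-0.13,0,0,0,0],"claw":[1,1,1,1,1,1,1,1]}'
cat > look.py <<'E'
from h import *
def look(qs,name):
    s=manip.read_state();print(np.round(s["eef_pos"],1),"yaw",round(np.degrees(s["eef_rot"][2]),1),s["clock"])
    im,d=manip.camera("wrist");cv2.imwrite(f"pics/{name}.png",im[:,:,::-1])
    for q in qs:
        r,P=find(q,"wrist",d)
        if r is None or len(P)<10: print(q,None);continue
        zt=np.percentile(P[:,2],98)
        print(q,round(r["score"],2),np.round(r["position"]),len(P),"ztop",round(zt,1))
        for lo,hi in [(0,1e3),(-.08,.01),(-.3,-.1),(-.6,-.4)]:
            Q=P if hi>9 else P[(P[:,2]>zt*(1+lo)-1)&(P[:,2]<zt*(1+hi)+1)]
            if len(Q)>10: print("   ",lo,*rect(Q),len(Q))
E
python3 -c "
from look import *
look(['tape'],'w2')"
```

```text
clock: 3.55
eef_pos: [482.9, 235.8, 330.2]
eef_rot: [-3.113, 0.047, -0.628]
wrist_force: [-0.5, -0.4, 0.4]
finger_gap: 93.9
finger_force: 0.0
[482.9 235.8 330.2] yaw -36.0 3.55
tape 0.68 [277. 270.] 5176 ztop 67.9
    0 [473.1 285.1] [70.5 34.8] 52.3 5176
    -0.08 [474.6 287.2] [46.  34.3] 51.0 2526
    -0.3 [476.6 288.5] [61.  33.4] 52.8 1377
    -0.6 [482.1 276.4] [67.3 25.5] 29.2 640
```

View pics/w2.png

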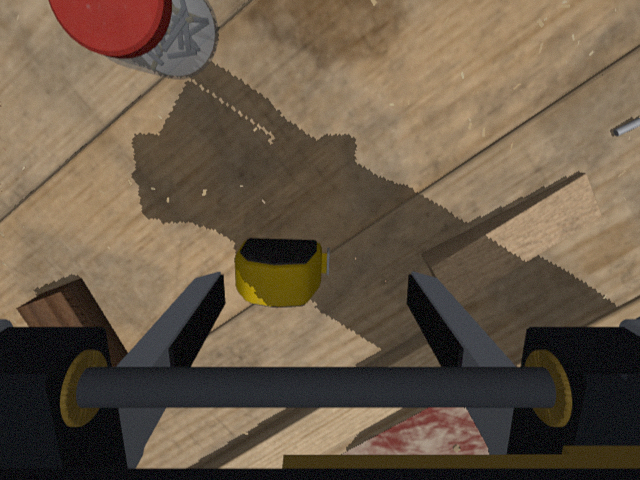

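The tape is seen clearly at (280,272). I measure its centre at about (474,287), with the length direction at about 52°. The last move fell short in y, so I correct it with smaller rows.

```bash
python3 -m creep '{"slide":[[-0.3,2.5,0],[-0.6,2.6,0],[0,0,0]],"turn":[-0.035,0,0],"claw":[1,1,1]}'
python3 -c "
from look import *
look(['tape'],'w3')"
```

```text
clock: 4.03
eef_pos: [485.6, 254.5, 328.7]
eef_rot: [-3.085, 0.075, -0.618]
wrist_force: [-0.3, -0.9, 0.0]
finger_gap: 94.0
finger_force: 0.0
[485.6 254.5 328.7] yaw -35.4 4.025
tape 0.69 [550. 219.] 10336 ztop 33.6
    0 [379.8 120.3] [145.6  40.3] 83.9 10336
    -0.08 [385.9 175.8] [33.9 38.6] 84.1 1466
    -0.3 [383.8 155.4] [74.7 39.6] 84.3 3168
    -0.6 [380.6 128.7] [128.5  40.2] 83.9 3639
```

Joint 6 is at its limit at this yaw, so I use the half-turned grasp (yaw +142°).

```bash
python3 -m creep '{"slide":[[0,0,0],[0,0,0],[0,0,0],[0,0,0],[0,0,0],[0,0,0],[0,0,0],[0,0,0]],"turn":[0.18,0.18,0.18,0.18,0.18,0.18,0.18,0.18],"claw":[1,1,1,1,1,1,1,1]}' | tail -6 | head -3;  python3 -m creep '{"slide":[[-0.3,0.8,0],[-0.3,0.8,0],[-0.3,0.8,0],[-0.3,0.8,0],[0,0,0],[0,0,0],[0,0,0],[0,0,0]],"turn":[0.18,0.18,0.18,0.18,0.18,0.18,0.18,0.18],"claw":[1,1,1,1,1,1,1,1]}'|tail -6 | head -3;  python3 -m creep '{"slide":[[0,0,0],[0,0,0],[0,0,0]],"turn":[0.15,0.06,0],"claw":[1,1,1]}'
python3 -c "
from look import *
look(['tape'],'w3')"
```

```text
clock: 5.12
eef_pos: [485.7, 253.7, 328.6]
eef_rot: [-3.086, 0.075, 0.826]
clock: 6.12
eef_pos: [473.7, 285.7, 328.6]
eef_rot: [-3.086, 0.075, 2.266]
clock: 6.5
eef_pos: [473.7, 285.7, 328.6]
eef_rot: [-3.086, 0.075, 2.47]
wrist_force: [-0.4, -0.4, -0.2]
finger_gap: 94.3
finger_force: 0.0
[473.7 285.7 328.6] yaw 141.5 6.5
tape 0.96 [340. 208.] 5283 ztop 65.5
    0 [469.7 287.4] [71.5 37. ] 52.3 5283
    -0.08 [471.3 288.9] [46.  35.2] 52.8 3033
    -0.3 [472.4 291.1] [60.3 36.9] 51.6 1517
    -0.6 [458.5 295. ] [65.9 23.4] 73.6 365
```

View pics/w3.png

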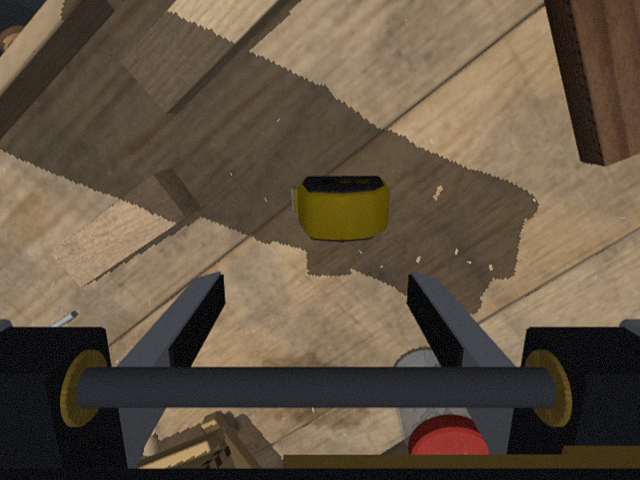

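The tape is at (343,208) and well centred. The limit left a residual tool tilt of about 5°, so I compute moves from the actual grasp point (TCP + 180·z_tool) and go down.

```bash
cat >> h.py <<'E'
from scipy.spatial.transform import Rotation as Ro
def gp(s=None,L=180):
    s=s or manip.read_state();R=Ro.from_euler("xyz",s["eef_rot"]).as_matrix()
    return s["eef_pos"]+L*R[:,2],R
TR=(636.6,-35.7,59.5,np.radians(-10.54))
def frame():
    a=np.radians(25);c,s=np.cos(TR[3]),np.sin(TR[3])
    X=np.array([c*np.cos(a),s*np.cos(a),np.sin(a)]);Y=np.array([-s,c,0]);return np.stack([X,Y,np.cross(X,Y)],1)
def t2w(p): return frame()@np.array(p)+TR[:3]
def w2t(p): return frame().T@(np.array(p)-TR[:3])
def rep(tgt=None):
    "tgt: wanted grasp point in tray frame"
    s=manip.read_state();g,R=gp(s)
    print("t",s["clock"],"gp",np.round(g,1),"intray",np.round(w2t(g),1),"toolz",np.round(R[:,2],3),"yaw",round(np.degrees(s["eef_rot"][2]),1),"F",np.round(s["wrist_force"],1),"gap",round(s["finger_gap"],1),"grip",s["finger_force"])
    if tgt is not None: print("slide cm",np.round((t2w(tgt)-g)/10,2))
E
python3 -m creep '{"slide":[[-0.5,1.8,0],[0,0.05,-4],[0,0,-5],[0,0,-2.9],[0,0,0]],"turn":[0,0,0,0,0],"claw":[1,1,1,1,1]}'
python3 -c "
from h import *
rep()"
```

```text
clock: 7.22
eef_pos: [468.0, 305.0, 207.7]
eef_rot: [-3.082, 0.073, 2.471]
wrist_force: [0.5, 0.5, -0.2]
finger_gap: 94.2
finger_force: 0.0
t 7.225 gp [471.7 288.4  28.5] intray [-213.8  288.5   65.5] toolz [ 0.02  -0.092 -0.996] yaw 141.6 F [ 0.5  0.5 -0.2] gap 94.2 grip 0.0
```

```bash
python3 -m creep '{"slide":[[0,0,0],[0,0,0],[0,0,0],[0,0,0],[0,0,0]],"turn":[0,0,0,0,0],"claw":[0,0,0,0,0]}' 20;  python3 -m creep '{"slide":[[0,0,2],[0,0,5],[0,0,5]],"turn":[0,0,0],"claw":[0,0,0]}'
python3 -c "
from h import *
rep((-12,15,110))"
```

```text
clock: 7.85
eef_pos: [468.9, 304.5, 210.6]
eef_rot: [-3.088, 0.075, 2.47]
wrist_force: [-1.7, -0.3, 7.3]
finger_gap: 66.4
finger_force: 20.0
clock: 8.22
eef_pos: [468.5, 304.2, 330.8]
eef_rot: [-3.085, 0.074, 2.47]
wrist_force: [0.7, 0.0, -1.4]
finger_gap: 66.4
finger_force: 19.9
t 8.225 gp [472.6 287.9 151.6] intray [-160.9  288.2  176.6] toolz [ 0.023 -0.09  -0.996] yaw 141.5 F [ 0.7  0.  -1.4] gap 66.4 grip 19.911459773720708
slide cm [ 11.03 -29.84   0.25]
```

```bash
python3 -m creep '{"slide":[[1.3,-4,0],[1.5,-5,0],[1.5,-5,0],[1.5,-5,0],[1.5,-5,0],[1.5,-4,0],[1.5,-1.5,0],[0,0,0]],"turn":[0.12,0.12,0.12,0.128,0,0,0,0],"claw":[0,0,0,0,0,0,0,0]}'
python3 -c "
from tray import *
rep((-14,15,75))
look=__import__('look').look
look(['tape'],'w4');trayfit('wrist','w4b')"
```

```text
clock: 9.22
eef_pos: [571.9, 8.4, 329.3]
eef_rot: [-3.086, 0.074, 2.957]
wrist_force: [-1.1, -0.4, -1.5]
finger_gap: 66.4
finger_force: 19.9
t 9.225 gp [583.2  -3.9 150.1] intray [-14.6  21.5 106.7] toolz [ 0.063 -0.068 -0.996] yaw 169.4 F [-1.1 -0.4 -1.5] gap 66.4 grip 19.909980691736564
slide cm [ 1.25 -0.89 -2.85]
[571.9   8.4 329.3] yaw 169.4 9.225
tape 0.87 [314. 304.] 16027 ztop 183.9
    0 [577.4 -16.5] [93.4 38.4] 87.3 16027
    -0.08 [577.8  -2.7] [55.9 33.1] 78.9 10529
    -0.3 [569.4  -2.8] [74.1 28.4] 66.1 5003
0.87 [249.7, 250.4] 15942
tray [636.  -32.5] yaw -10.32 dz 0.0 med 0.3186459146030103
```

View pics/w4.png

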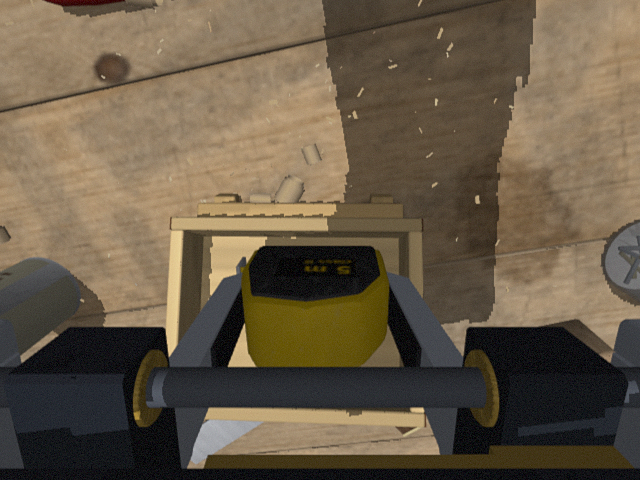

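The tape is held squarely at (315,305) over the tray. Averaging the two tray fits, whose camera yaws are opposite, gives (636.3, -34.1), yaw -10.4°. Now I lower it.

```bash
sed -i 's/^TR=.*/TR=(636.3,-34.1,59.2,np.radians(-10.4))/' h.py; python3 -m creep '{"slide":[[1.0,-0.6,-2.0],[0.3,-0.2,-0.9],[0,0,0]],"turn":[0,0,0],"claw":[0,0,0]}'
python3 -c "
from tray import *
rep((-17,16,48))"
```

```text
clock: 9.8
eef_pos: [584.5, 1.7, 300.0]
eef_rot: [-3.086, 0.073, 2.959]
wrist_force: [0.1, -0.5, -1.8]
finger_gap: 66.1
finger_force: 19.9
t 9.8 gp [595.6 -10.6 120.8] intray [-14.1  15.8  74.5] toolz [ 0.062 -0.068 -0.996] yaw 169.5 F [ 0.1 -0.5 -1.8] gap 66.1 grip 19.911021527659614
slide cm [ 0.85 -0.13 -2.52]
```

```bash
python3 -m creep '{"slide":[[0.5,-0.1,-1.5],[0.35,0,-1.0],[0,0,-0.3],[0,0,-0.3],[0,0,0]],"turn":[0,0,0,0,0],"claw":[0,0,0,0,0]}' 12; python3 -c "
from h import *
rep()"; python3 -m creep '{"slide":[[0,0,-0.3],[0,0,-0.3],[0,0,0]],"turn":[0,0,0],"claw":[0,0,0]}' ; python3 -c "
from h import *
rep((-32,16,37))"
```

```text
clock: 10.42
eef_pos: [593.1, 0.3, 269.5]
eef_rot: [-3.086, 0.075, 2.958]
wrist_force: [-0.2, 0.6, -1.9]
finger_gap: 66.6
finger_force: 11.9
t 10.425 gp [604.5 -12.   90.3] intray [-18.8  16.   43.1] toolz [ 0.063 -0.068 -0.996] yaw 169.5 F [-0.2  0.6 -1.9] gap 66.6 grip 11.935711583937518
clock: 10.8
eef_pos: [593.1, 0.4, 263.6]
eef_rot: [-3.086, 0.074, 2.958]
wrist_force: [-2.5, 0.6, 1.5]
finger_gap: 66.0
finger_force: 12.9
t 10.8 gp [604.5 -11.9  84.4] intray [-21.4  16.1  37.7] toolz [ 0.063 -0.068 -0.996] yaw 169.5 F [-2.5  0.6  1.5] gap 66.0 grip 12.910284467455995
slide cm [-0.92  0.16 -0.51]
```

```bash
python3 -m creep '{"slide":[[0,0,-0.3],[0,0,-0.3],[0,0,0]],"turn":[0,0,0],"claw":[0,0,0]}' ; python3 -c "
from h import *
rep((-33,16,33))
from look import look
look(['tape'],'w5')"
```

```text
clock: 11.18
eef_pos: [592.7, 0.2, 259.5]
eef_rot: [-3.085, 0.073, 2.958]
wrist_force: [-21.3, 0.9, 28.1]
finger_gap: 66.9
finger_force: 28.3
t 11.175 gp [603.8 -12.3  80.3] intray [-23.6  15.6  34.3] toolz [ 0.061 -0.069 -0.996] yaw 169.5 F [-21.3   0.9  28.1] gap 66.9 grip 28.307487646197842
slide cm [-0.77  0.19 -0.52]
[5.927e+02 2.000e-01 2.595e+02] yaw 169.5 11.175
tape 0.89 [311. 294.] 13256 ztop 115.1
    0 [585.6 -14.3] [72.3 35.8] 78.8 13256
    -0.08 [586.8 -11.5] [51.6 34.5] 78.8 9390
    -0.3 [581.9  -7.8] [67.1 29.9] 66.6 3554
    -0.6 [580.  -20.3] [11.5 64.1] 7.3 42
```

View pics/w5.png

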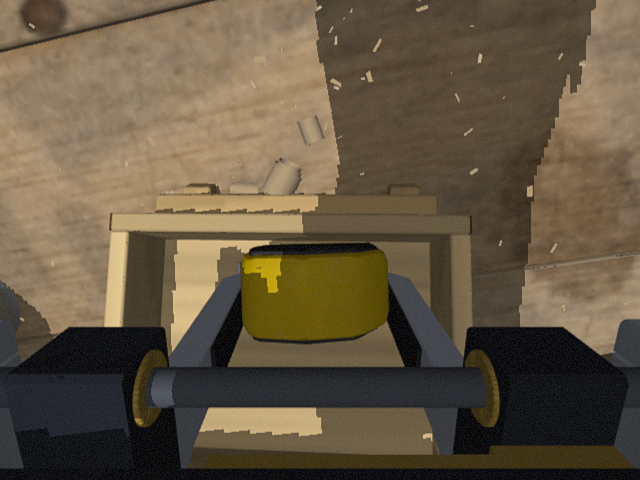

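The tape has pivoted flush. It is seen at (315,293) near the low wall. I drag it down the slope, open a little, rise above the rim, and then push it towards the +y wall with the inner finger.

```bash
python3 -m creep '{"slide":[[-0.3,0.05,0],[-0.35,0.05,-0.15],[-0.35,0.05,-0.15],[0,0,0]],"turn":[0,0,0,0],"claw":[0,0,0,0]}' ; python3 -c "
from h import *
rep()"
python3 -m creep '{"slide":[[0,0,0],[0,0,0],[0,0,0]],"turn":[0,0,0],"claw":[0.8,0.8,0.8]}' ; python3 -c "
from h import *
rep((-27,16,60))"
```

```text
clock: 11.78
eef_pos: [584.7, 1.1, 257.8]
eef_rot: [-3.086, 0.085, 2.959]
wrist_force: [8.6, -6.1, 15.4]
finger_gap: 66.6
finger_force: 19.7
t 11.775 gp [598.  -11.5  78.8] intray [-29.6  15.3  35.4] toolz [ 0.073 -0.07  -0.995] yaw 169.5 F [ 8.6 -6.1 15.4] gap 66.6 grip 19.73644362820778
clock: 12.15
eef_pos: [584.2, 2.1, 257.0]
eef_rot: [-3.087, 0.081, 2.959]
wrist_force: [1.7, 4.5, 14.7]
finger_gap: 74.7
finger_force: 7.3
t 12.15 gp [596.7 -10.2  77.9] intray [-31.3  16.4  35.2] toolz [ 0.07  -0.068 -0.995] yaw 169.5 F [ 1.7  4.5 14.7] gap 74.7 grip 7.33099913161728
slide cm [-0.65  0.08  2.43]
```

```bash
python3 -m creep '{"slide":[[0,0,0.8],[-0.3,0,1.0],[-0.3,0,1.0],[0,0,0]],"turn":[0,0,0,0],"claw":[0.86,0.86,0.86,0.86]}' ; python3 -c "
from h import *
rep()
from look import look
look(['tape'],'w6')"
```

```text
clock: 12.65
eef_pos: [577.1, 1.8, 283.5]
eef_rot: [-3.086, 0.076, 2.958]
wrist_force: [-0.7, 0.1, -0.0]
finger_gap: 81.1
finger_force: 0.0
t 12.65 gp [588.7 -10.6 104.3] intray [-27.2  14.6  62.4] toolz [ 0.064 -0.068 -0.996] yaw 169.5 F [-0.7  0.1 -0. ] gap 81.1 grip 0.0
[577.1   1.8 283.5] yaw 169.5 12.65
tape 0.8 [314. 281.] 9304 ztop 111.5
    0 [585.2 -18.4] [54.8 77.9] 12.6 9304
    -0.08 [580.6 -11.6] [52.5 33. ] 72.0 5718
    -0.3 [580.5  -9.3] [65.8 36.6] 68.3 3333
    -0.6 [600.1 -51.3] [39.5  6.4] 3.1 147
```

```bash
cat > intray.py <<'E'
from h import *
def intray(q,name,zr,cam="wrist"):
    im,d=manip.camera(cam);cv2.imwrite(f"pics/{name}.png",im[:,:,::-1])
    r,P=find(q,cam,d)
    if r is None: print(q,None);return
    T=(P-np.array(TR[:3]))@frame();T=T[(T[:,2]>zr[0])&(T[:,2]<zr[1])]
    print(q,round(r["score"],2),r["position"],len(T),"x",np.round(np.percentile(T[:,0],[2,50,98]),1),"y",np.round(np.percentile(T[:,1],[2,50,98]),1),"z",np.round(np.percentile(T[:,2],[2,50,90,98]),1),"rect",*rect(T))
E
python3 -c "
from intray import *
intray('tape','w7',(15,90));intray('tape','w8',(66,80))"
```

```text
tape 0.88 [314.2, 284.8] 9353 x [-54.3 -36.9 -19.9] y [-18.4  13.8  42.2] z [45.9 67.6 70.4 71.1] rect [-37.8   8.3] [73.5 37.7] 81.2
tape 0.78 [315.6, 286.8] 6324 x [-52.7 -36.6 -21.2] y [-9.9 10.3 29.6] z [66.2 69.1 70.8 71.5] rect [-37.2  10.2] [44.4 35.6] 85.2
```

The tape is seated, with its top at z=71 and x from -54 to -20. Now I push it in +y.

```bash
python3 -m creep '{"slide":[[-0.3,0,0.7],[0.1,0.6,0],[0.1,0.6,0],[0.1,0.6,0],[0.1,0.5,0],[0,0,0]],"turn":[0,0,0,0,0,0],"claw":[0.86,0.86,0.86,0.86,0.86,0.86]}' ; python3 -c "
from intray import *
rep()
intray('tape','w9',(15,90));intray('tape','w10',(66,80))"
```

```text
clock: 13.7
eef_pos: [578.2, 25.3, 289.4]
eef_rot: [-3.086, 0.074, 2.959]
wrist_force: [-0.1, 0.5, 0.5]
finger_gap: 80.9
finger_force: 0.0
t 13.7 gp [589.5  13.  110.2] intray [-27.9  37.9  69.2] toolz [ 0.063 -0.068 -0.996] yaw 169.5 F [-0.1  0.5  0.5] gap 80.9 grip 0.0
tape 0.66 [295.8, 281.0] 8455 x [-56.1 -38.9 -22. ] y [ 0.1 27.6 55. ] z [48.9 67.8 70.4 71.2] rect [-39.1  20.9] [72.1 36.6] 89.8
tape 0.8 [296.0, 277.8] 5625 x [-54.2 -38.6 -23.5] y [ 2.6 22.8 42. ] z [66.2 69.  70.7 71.4] rect [-38.8  22.9] [44.5 35.4] 88.6
```

```bash
python3 -m creep '{"slide":[[0.1,0.6,0],[0.03,0.25,0],[0,-0.2,0],[0,0,3],[0,0,4],[-1.5,-5.5,1],[-1.5,-5.5,0],[-1.5,-5.5,0]],"turn":[0,0,0,0,0,0,-0.12,-0.12],"claw":[0.86,0.86,0.86,0.9,1,1,1,1]}' ; python3 -m creep '{"slide":[[-2,-5,0],[-2,-5,0],[-2,-5,0],[0,-3,0],[0,0,0],[0,0,0]],"turn":[-0.16,-0.16,-0.16,-0.14,0,0],"claw":[1,1,1,1,1,1]}'; python3 -c "
from look import *
rep()
look(['pack_block','stain_tin'],'w11')"
```

```text
clock: 14.9
eef_pos: [533.7, -135.2, 369.8]
eef_rot: [-3.086, 0.075, 2.715]
wrist_force: [0.1, -0.3, 0.5]
finger_gap: 93.9
finger_force: 0.0
clock: 15.65
eef_pos: [474.6, -313.0, 369.4]
eef_rot: [-3.086, 0.074, 2.101]
wrist_force: [-0.2, -0.2, -0.2]
finger_gap: 94.2
finger_force: 0.0
t 15.65 gp [ 472.7 -329.6  190.1] intray [ -42.2 -320.2  164.2] toolz [-0.011 -0.092 -0.996] yaw 120.4 F [-0.2 -0.2 -0.2] gap 94.2 grip 0.0
[ 474.6 -313.   369.4] yaw 120.4 15.65
pack_block None
stain_tin 0.81 [510. 253.] 11282 ztop 105.9
    0 [ 607.1 -276.8] [65.  65.6] 88.6 11282
    -0.08 [ 607.2 -276.5] [64.9 65.4] 82.8 7352
    -0.3 [ 586.1 -274.6] [62.7 23.9] 83.5 1348
    -0.6 [ 584.4 -274.3] [59.7 20.1] 82.7 955
```

```bash
python3 -m creep '{"slide":[[-2.1,1.4,0],[0,0,0]],"turn":[0,0],"claw":[1,1]}' >/dev/null; python3 -c "
from look import *
rep()
look(['pack_block','block_mid'],'w12')"
```

```text
t 16.05 gp [ 451.4 -315.3  190.6] intray [ -63.3 -310.   174.5] toolz [-0.01  -0.092 -0.996] yaw 120.3 F [-0.2  0.1  0.4] gap 94.3 grip 0.0
[ 453.2 -298.7  369.9] yaw 120.3 16.05
pack_block 0.8 [323. 216.] 8432 ztop 61.8
    0 [ 451.2 -320.1] [58.2 89.8] 30.2 8432
    -0.08 [ 451.2 -320.1] [58.2 89.8] 30.2 7883
    -0.3 [ 429.2 -281.4] [56.8  0.6] 30.4 182
    -0.6 [ 428.8 -281.6] [56.7  0.5] 30.2 197
block_mid 0.64 [323. 220.] 8446 ztop 61.6
    0 [ 450.9 -320.4] [59.  89.7] 30.3 8446
    -0.08 [ 450.9 -320.4] [59.  89.7] 30.3 7894
    -0.3 [ 428.8 -281.8] [56.   0.6] 30.4 180
    -0.6 [ 428.7 -281.9] [56.6  0.5] 30.2 198
```

View pics/w12.png

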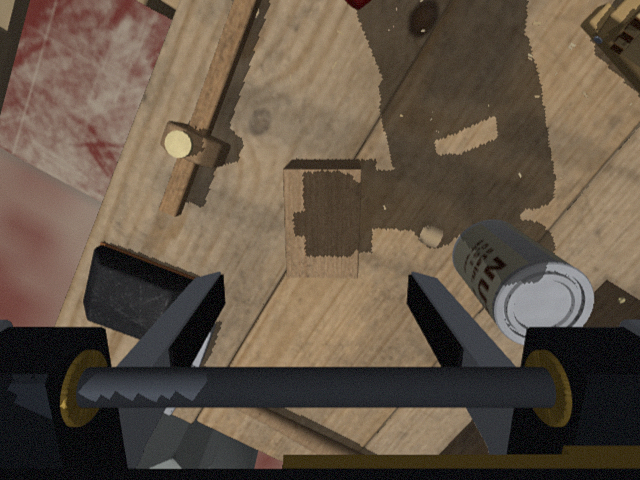

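The block is at (323,220). The wrist view gives (451,-320) at 30°, in line with the fingers. I grip it near its top so the fingertips clear the tray rim.

```bash
python3 -m creep '{"slide":[[0,-0.45,-4],[0,0,-5],[0,0,-4.3],[0,0,0],[0,0,0],[0,0,0],[0,0,0]],"turn":[0,0,0,0,0,0,0],"claw":[1,1,1,1,0,0,0]}' 25;  python3 -m creep '{"slide":[[0,0,0],[0,0,0],[0,0,3]],"turn":[0,0,0],"claw":[0,0,0]}'; python3 -c "
from h import *
rep()"
```

```text
clock: 17.08
eef_pos: [453.7, -304.3, 237.7]
eef_rot: [-3.087, 0.076, 2.098]
wrist_force: [0.1, -0.1, 0.8]
finger_gap: 67.1
finger_force: 0.0
clock: 17.45
eef_pos: [453.1, -303.9, 265.3]
eef_rot: [-3.084, 0.071, 2.098]
wrist_force: [0.7, -0.2, -0.6]
finger_gap: 60.7
finger_force: 24.8
t 17.45 gp [ 450.6 -320.1   86.1] intray [-107.3 -314.9   79.7] toolz [-0.014 -0.09  -0.996] yaw 120.2 F [ 0.7 -0.2 -0.6] gap 60.7 grip 24.79119122028351
```

```bash
python3 -m creep '{"slide":[[0,0,5],[0,0,5],[1,4,1],[2.5,5,0],[2.5,5,0],[2.5,5,0],[2.5,5,0],[1,1,0]],"turn":[0,0,0.15,0.15,0.15,0.15,0.15,0.11],"claw":[0,0,0,0,0,0,0,0]}' ; python3 -m creep '{"slide":[[0,0,0]],"turn":[0],"claw":[0]}' >/dev/null; python3 -c "
from tray import *
rep((10,-40,115))
from look import look
look(['pack_block'],'w13')"
```

```text
clock: 18.45
eef_pos: [574.2, -51.3, 376.3]
eef_rot: [-3.086, 0.074, 2.966]
wrist_force: [-0.7, -0.8, -2.3]
finger_gap: 60.4
finger_force: 24.8
t 18.575 gp [584.9 -65.7 196.9] intray [ 17.6 -40.4 143.8] toolz [ 0.062 -0.068 -0.996] yaw 169.5 F [ 0.1 -0.8 -1.7] gap 60.5 grip 24.78991538286209
slide cm [ 0.53 -0.06 -2.93]
[573.7 -53.5 376.1] yaw 169.5 18.575
pack_block 0.59 [316. 270.] 23326 ztop 200.4
    0 [577.1 -67. ] [59.  81.7] 79.5 23326
    -0.08 [577.1 -66.9] [58.9 81.7] 79.7 21504
    -0.3 [537.5 -59.3] [58.3  0.8] 79.4 1700
```

```bash
python3 -m creep '{"slide":[[0.8,-0.05,-2.0],[0.8,-0.1,-2.0],[0.8,-0.1,-1.9],[0,0,0]],"turn":[0,0,0,0],"claw":[0,0,0,0]}' 15 ; python3 -c "
from tray import *
rep((15,-40,80))"
```

```text
clock: 19.18
eef_pos: [597.7, -56.9, 315.0]
eef_rot: [-3.086, 0.071, 2.958]
wrist_force: [0.2, 0.7, -1.4]
finger_gap: 60.5
finger_force: 14.9
t 19.175 gp [608.4 -69.1 135.7] intray [ 13.2 -39.5  78.3] toolz [ 0.059 -0.068 -0.996] yaw 169.5 F [ 0.2  0.7 -1.4] gap 60.5 grip 14.868472516536713
slide cm [ 0.08 -0.06  0.23]
```

```bash
python3 -m creep '{"slide":[[0.1,0,-0.4],[0,0,-0.4],[-0.1,0,-0.3],[0,0,0]],"turn":[0,0,0,0],"claw":[0,0,0,0]}' ; python3 -c "
from tray import *
rep((4,-40,64))"; python3 -m creep '{"slide":[[-0.15,0,-0.3],[-0.15,0,-0.3],[0,0,0]],"turn":[0,0,0],"claw":[0,0,0]}' ; python3 -c "
from intray import *
rep((4,-40,64))
intray('pack_block','w14',(30,90))"
```

```text
clock: 19.68
eef_pos: [597.4, -56.6, 308.3]
eef_rot: [-3.086, 0.077, 2.958]
wrist_force: [-5.5, 1.8, 9.7]
finger_gap: 60.3
finger_force: 15.1
t 19.675 gp [609.1 -69.  129.1] intray [ 11.1 -39.2  72. ] toolz [ 0.065 -0.069 -0.996] yaw 169.5 F [-5.5  1.8  9.7] gap 60.3 grip 15.055653601884842
slide cm [-0.31 -0.02 -1.02]
clock: 20.05
eef_pos: [595.3, -56.7, 304.5]
eef_rot: [-3.086, 0.083, 2.959]
wrist_force: [1.5, 0.6, 19.0]
finger_gap: 60.7
finger_force: 15.2
t 20.05 gp [608.2 -69.2 125.4] intray [  8.6 -39.6  69. ] toolz [ 0.072 -0.07  -0.995] yaw 169.5 F [ 1.5  0.6 19. ] gap 60.7 grip 15.197587609291077
slide cm [-0.21  0.   -0.65]
pack_block 0.67 [316.2, 274.5] 22550 x [-45.9  -3.9  35.1] y [-68.4 -40.1 -12.6] z [63.2 78.7 87.9 89.5] rect [ -8.6 -40.6] [93.  58.8] 0.5
```

View pics/w14.png

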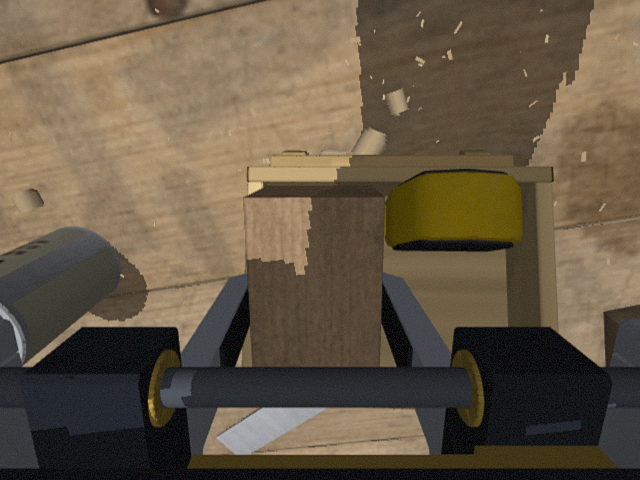

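The block's low end (row 195) sits right at the low rim (row 175) and may be catching on it. I lift slightly, shift 10 mm up the slope and press again.

```bash
python3 -m creep '{"slide":[[0.4,-0.05,0.6],[0.5,-0.1,0.3],[0,0,-0.4],[0,0,-0.3],[0,0,0]],"turn":[0,0,0,0,0],"claw":[0,0,0,0,0]}' ; python3 -c "
from intray import *
rep((8,-40,64))
intray('pack_block','w15',(30,90))";python3 -m creep '{"slide":[[0,0,-0.4],[0,0,-0.3],[0,0,0]],"turn":[0,0,0],"claw":[0,0,0]}' ; python3 -c "
from intray import *
rep((8,-40,64))
intray('pack_block','w16',(30,90))"
```

```text
clock: 20.78
eef_pos: [603.3, -57.8, 302.5]
eef_rot: [-3.087, 0.073, 2.958]
wrist_force: [-7.2, 4.2, 6.5]
finger_gap: 60.1
finger_force: 15.0
t 20.775 gp [614.4 -69.9 123.2] intray [ 13.4 -39.2  64.4] toolz [ 0.062 -0.067 -0.996] yaw 169.5 F [-7.2  4.2  6.5] gap 60.1 grip 15.049532800912857
slide cm [-0.48  0.   -0.26]
pack_block 0.89 [314.6, 276.4] 23409 x [-35.7   0.1  38.8] y [-67.8 -39.6 -11.8] z [66.9 75.3 81.6 83.1] rect [  1.7 -39.9] [78.5 59. ] 0.7
clock: 21.25
eef_pos: [603.5, -57.7, 299.2]
eef_rot: [-3.086, 0.078, 2.959]
wrist_force: [-18.9, 7.6, 37.0]
finger_gap: 60.2
finger_force: 31.7
t 21.25 gp [615.4 -70.  120.1] intray [ 12.9 -39.1  61.1] toolz [ 0.066 -0.069 -0.995] yaw 169.5 F [-18.9   7.6  37. ] gap 60.2 grip 31.74402061617002
slide cm [-0.58  0.01  0.05]
pack_block 0.87 [316.3, 274.5] 24574 x [-39.2  -1.6  37.6] y [-67.7 -39.4 -11.6] z [66.5 73.1 78.2 79.5] rect [ -0.7 -39.8] [80.6 59.2] 1.1
```

The block is nearly flat, with its low end 13 mm up, and a fingertip is now on the side rim. I back off a little and release it.

```bash
python3 -m creep '{"slide":[[0,0,0.3],[0,0,0],[0,0,0],[0,0,2],[0,0,4],[0,0,3]],"turn":[0,0,0,0,0,0],"claw":[0.72,0.72,0.72,0.72,0.72,0.8]}' ; python3 -c "
from intray import *
rep()
intray('pack_block','w17',(30,90));intray('tape','w17',(15,90))"
```

```text
clock: 22.1
eef_pos: [603.5, -58.2, 389.6]
eef_rot: [-3.086, 0.075, 2.958]
wrist_force: [-0.3, 0.0, 0.9]
finger_gap: 73.9
finger_force: 0.0
t 22.1 gp [614.9 -70.5 210.4] intray [ 50.8 -39.7 143.1] toolz [ 0.063 -0.068 -0.996] yaw 169.5 F [-0.3  0.   0.9] gap 73.9 grip 0.0
pack_block 0.71 [414.4, 253.6] 6811 x [-60.5  27.7  64.3] y [-79.2  61.7  81.2] z [31.6 44.8 45.8 46.4] rect [1.5 1.3] [128.1 163.5] 0.1
tape 0.76 [419.1, 171.5] 5410 x [-55.7 -35.6 -23.3] y [-1.7 26.1 58.4] z [16.7 63.3 67.7 68.6] rect [-40.9  27.8] [35.8 69.1] 0.1
```

```bash
cat >> intray.py <<'E'
def hmap(name):
    im,d=manip.camera("wrist");cv2.imwrite(f"pics/{name}.png",im[:,:,::-1])
    T=(world("wrist",d,d>0)-np.array(TR[:3]))@frame()
    print("rows: x from +60 down; cols: y from +75 to -75, median z")
    for x in range(60,-66,-10):
        print(x,[ (lambda m:int(np.median(T[m,2])) if m.sum()>3 else None)((abs(T[:,0]-x)<2.5)&(abs(T[:,1]-y)<2.5)&(T[:,2]<125)) for y in range(75,-80,-10)])
    return T
E
python3 -c "
from intray import *
T=hmap('w18')
m=(T[:,2]>61)&(T[:,2]<72)&(T[:,1]<-15)&(T[:,1]>-72)
print(rect(T[m]))
m=(T[:,2]>62)&(T[:,2]<78)&(T[:,1]>-5)&(T[:,0]<-5)
print(rect(T[m]))"
```

```text
rows: x from +60 down; cols: y from +75 to -75, median z
60 [43, 42, 43, 43, None, None, None, 43, 43, 43, 43, 43, 43, 43, 42, 43]
50 [29, 5, 5, 5, None, None, None, 5, 5, 5, 5, 4, 5, 5, 5, 43]
40 [29, 5, 5, 5, None, None, None, 5, 5, 5, 4, 5, 5, 5, 5, 43]
30 [30, 5, 5, 5, 5, 5, 5, 5, 5, 65, 65, 65, 64, 65, 65, 43]
20 [29, 5, 5, 5, 5, 5, 4, 5, 5, 65, 65, 65, 64, 65, 65, 43]
10 [28, 5, 5, 5, 5, 4, 5, 5, 5, 65, 65, 65, 65, 65, 65, 43]
0 [29, 5, 5, 5, 5, 5, 5, 5, 5, 65, 65, 65, 65, 65, 65, 43]
-10 [29, 5, 5, 5, 5, 5, 5, 5, 5, 65, 65, 65, 65, 65, 65, 43]
-20 [28, 5, 28, 35, 36, 38, 34, 23, 5, 65, 65, 65, 65, 65, 65, 43]
-30 [33, 48, 62, 67, 69, 69, 68, 56, 9, 65, 65, 65, 65, 65, 65, 43]
-40 [37, 50, 62, 67, 69, 69, 67, 56, 18, 65, 65, 65, 65, 65, 65, 43]
-50 [37, 47, 62, 67, 69, 69, 67, 57, 17, 65, 65, 65, 65, 65, 65, 43]
-60 [43, 43, None, None, None, None, None, 43, 43, None, None, None, None, None, None, 43]
(array([-10.7, -42.3]), array([90.7, 55.9]), 1.6)
(array([-39.5,  30.8]), array([37.4, 49.7]), 0.5)
```

The block is fully seated (top at z=65, x from -55 to 35, y from -72 to -13) and so is the tape. A 75 × 85 mm bay is left for the tin. Next I fetch the tin.

```bash
python3 -m creep '{"slide":[[-1,-5,0],[-1,-5.5,0],[-1,-5.5,0],[-1,-3,0],[0,0,0]],"turn":[0,0,0,0,0],"claw":[1,1,1,1,1]}' >/dev/null; python3 -c "
from look import *
rep()
look(['stain_tin'],'w19')"
```

```text
t 22.975 gp [ 573.7 -262.2  207.5] intray [  44.2 -235.6  143. ] toolz [ 0.061 -0.068 -0.996] yaw 169.3 F [-0.3 -0.1  0. ] gap 93.7 grip 0.0
[ 562.8 -250.   386.7] yaw 169.3 22.975
stain_tin 0.85 [313. 262.] 7093 ztop 106.3
    0 [ 608.1 -274.4] [63.4 64.8] 59.6 7093
    -0.08 [ 608.1 -274.4] [63.4 64.8] 59.6 5411
    -0.3 [ 584.7 -266. ] [54.9 15.5] 69.8 587
    -0.6 [ 584.6 -266.6] [54.6 14.9] 71.0 446
```

```bash
python3 -m creep '{"slide":[[3.4,-1.3,0],[0,0,-4],[0,0,-5],[0,0,-3.1],[0,0,0]],"turn":[0,0,0,0,0],"claw":[1,1,1,1,1]}' >/dev/null; python3 -c "
from look import *
rep()"; python3 -m creep '{"slide":[[0,0,0],[0,0,0],[0,0,0],[0,0,0],[0,0,0]],"turn":[0,0,0,0,0],"claw":[0,0,0,0,0]}' 30; python3 -m creep '{"slide":[[0,0,3],[0,0,5],[0,0,5],[0,0,4]],"turn":[0,0,0,0],"claw":[0,0,0,0]}'; python3 -c "
from look import *
rep((5,-42,185))"
```

```text
t 23.7 gp [ 608.2 -271.6   85.6] intray [  24.9 -238.7   17.5] toolz [ 0.059 -0.066 -0.996] yaw 169.6 F [0.3 0.2 0.4] gap 93.7 grip 0.0
clock: 24.32
eef_pos: [597.7, -261.3, 268.6]
eef_rot: [-3.085, 0.076, 2.958]
wrist_force: [0.7, -0.2, 6.2]
finger_gap: 66.4
finger_force: 30.0
clock: 24.82
eef_pos: [597.2, -261.1, 439.1]
eef_rot: [-3.086, 0.074, 2.958]
wrist_force: [0.7, -0.5, -4.6]
finger_gap: 65.6
finger_force: 29.9
t 24.825 gp [ 608.6 -273.4  259.8] intray [  99.2 -240.4  175.1] toolz [ 0.063 -0.068 -0.996] yaw 169.5 F [ 0.7 -0.5 -4.6] gap 65.6 grip 29.931794211734086
slide cm [-5.23 21.13 -3.09]
```

```bash
python3 -m creep '{"slide":[[-0.7,4,0],[-1.1,5,0],[-1.1,5,0],[-1.1,5,0],[-1.1,2.1,-1],[0,0,-2],[0,0,0]],"turn":[0,0,0,0,0,0,0],"claw":[0,0,0,0,0,0,0]}' >/dev/null;  python3 -c "
from intray import *
rep((5,-42,164))
intray('stain_tin','w20',(80,300))"
```

```text
t 25.7 gp [557.  -62.2 226.7] intray [  4.7 -41.9 182.7] toolz [ 0.06  -0.068 -0.996] yaw 169.5 F [ 0.1 -0.4 -4.3] gap 66.4 grip 29.93537474947516
slide cm [ 0.8  -0.15 -1.68]
stain_tin 0.61 [312.1, 291.3] 20563 x [-51.4   0.6  31.3] y [-71.1 -42.4 -13.5] z [131.5 196.5 207.6 211.5] rect [-13.6 -41.8] [65.4 95.6] 89.9
```

```bash
python3 -m creep '{"slide":[[0.4,-0.1,-0.9],[0.4,-0.05,-0.8],[0,0,-0.3],[0,0,-0.3],[0,0,0]],"turn":[0,0,0,0,0],"claw":[0,0,0,0,0]}' 14;  python3 -c "
from intray import *
rep((0,-42,153))"; python3 -m creep '{"slide":[[0,0,-0.3],[0,0,-0.3],[0,0,0]],"turn":[0,0,0],"claw":[0,0,0]}';  python3 -c "
from intray import *
rep((0,-42,153))"
```

```text
clock: 26.42
eef_pos: [554.4, -51.7, 384.4]
eef_rot: [-3.086, 0.074, 2.958]
wrist_force: [-1.0, -0.0, -3.4]
finger_gap: 66.7
finger_force: 14.0
t 26.425 gp [565.8 -64.  205.2] intray [  3.7 -42.1 159.4] toolz [ 0.063 -0.068 -0.996] yaw 169.5 F [-1.  -0.  -3.4] gap 66.7 grip 13.959294635569677
slide cm [-0.07  0.02 -0.73]
clock: 26.8
eef_pos: [554.5, -51.5, 380.8]
eef_rot: [-3.086, 0.078, 2.959]
wrist_force: [-6.6, 1.4, 12.6]
finger_gap: 66.6
finger_force: 14.0
t 26.8 gp [566.4 -63.9 201.7] intray [  2.8 -41.9 155.9] toolz [ 0.067 -0.069 -0.995] yaw 169.5 F [-6.6  1.4 12.6] gap 66.6 grip 14.008700662161573
slide cm [-0.13  0.02 -0.38]
```

```bash
python3 -m creep '{"slide":[[0,0,-0.25],[0,0,-0.25],[0,0,0]],"turn":[0,0,0],"claw":[0,0,0]}';  python3 -c "
from intray import *
rep((0,-42,153))
T=None
im,d=manip.camera('wrist');cv2.imwrite('pics/w21.png',im[:,:,::-1])
r,P=find('stain_tin','wrist',d)
T=(P-np.array(TR[:3]))@frame()
# fit plane to top points (lid): take those with largest z
Q=T[T[:,2]>np.percentile(T[:,2],99)-12]
A=np.c_[Q[:,:2],np.ones(len(Q))];c,*_=np.linalg.lstsq(A,Q[:,2],rcond=None);print('lid slopes deg',np.degrees(np.arctan(c[:2])),len(Q),rect(Q),Q[:,2].min(),Q[:,2].max(),'xmin',np.percentile(T[:,0],[1,5]))
"
```

```text
clock: 27.18
eef_pos: [554.4, -51.6, 376.0]
eef_rot: [-3.086, 0.078, 2.958]
wrist_force: [-7.2, 1.1, 15.2]
finger_gap: 66.4
finger_force: 14.0
t 27.175 gp [566.4 -64.1 196.8] intray [  0.8 -42.1 151.5] toolz [ 0.067 -0.069 -0.995] yaw 169.5 F [-7.2  1.1 15.2] gap 66.4 grip 14.001223513419063
slide cm [-0.13  0.03  0.1 ]
lid slopes deg [-16.88310963  -2.43192447] 9036 (array([-12.9, -43.7]), array([39.4, 65. ]), 8.0) 172.95414359651372 186.92097154033985 xmin [-57.05821726 -44.44622298]
```

```bash
python3 -m creep '{"slide":[[-0.1,0,-0.3],[-0.1,0,-0.3],[0,0,0]],"turn":[0,0,0],"claw":[0,0,0]}';  cat > lid.py <<'E'
from intray import *
def lid(name):
    rep()
    im,d=manip.camera('wrist');cv2.imwrite(f'pics/{name}.png',im[:,:,::-1])
    r,P=find('stain_tin','wrist',d)
    T=(P-np.array(TR[:3]))@frame()
    best=None;rng=np.random.default_rng(0)
    for _ in range(400):   # RANSAC plane close to lid orientation
        a=T[rng.choice(len(T),3)];n=np.cross(a[1]-a[0],a[2]-a[0]);L=np.linalg.norm(n)
        if L<50: continue
        n/=L; n*=np.sign(n[2])
        if n[2]<.85: continue
        k=abs((T-a[0])@n)<1
        if best is None or k.sum()>best.sum(): best=k
    Q=T[best];A=np.c_[Q[:,:2],np.ones(len(Q))];c,*_=np.linalg.lstsq(A,Q[:,2],rcond=None)
    print('lid slope deg',np.round(np.degrees(np.arctan(c[:2])),1),len(Q),'x',np.round(np.percentile(Q[:,0],[1,99]),1),'y',np.round(np.percentile(Q[:,1],[1,99]),1),'z',np.round(np.percentile(Q[:,2],[1,50,99]),1))
E
python3 -c "
from lid import *
lid('w22')"
```

```text
clock: 27.65
eef_pos: [552.3, -51.7, 369.5]
eef_rot: [-3.086, 0.077, 2.958]
wrist_force: [-7.6, 2.0, 11.3]
finger_gap: 66.0
finger_force: 13.5
t 27.65 gp [564.1 -64.1 190.3] intray [ -4.  -42.5 146.6] toolz [ 0.066 -0.069 -0.995] yaw 169.5 F [-7.6  2.  11.3] gap 66.0 grip 13.510042753187008
lid slope deg [-20.1  -1.2] 9166 x [-37.   18.3] y [-67.  -12.6] z [162.1 172.8 182.9]
```

The tin only pivoted 5° because the normal force on the sloping face has almost no lever. Putting the block's upper end edge under the far half of the tin's base gives a proper lever, so I reposition.

```bash
python3 -m creep '{"slide":[[0,0,1.2],[2,-0.4,1.1],[2,-0.4,0.9],[0,0,0]],"turn":[0,0,0,0],"claw":[0,0,0,0]}' 20;  python3 -c "
from lid import *
rep((41,-42,148))
lid('w23')"
```

```text
clock: 28.25
eef_pos: [593.1, -59.9, 400.0]
eef_rot: [-3.086, 0.076, 2.958]
wrist_force: [-0.2, 0.6, -4.7]
finger_gap: 66.1
finger_force: 19.8
t 28.25 gp [604.6 -72.2 220.8] intray [ 46.3 -43.2 156.7] toolz [ 0.064 -0.069 -0.996] yaw 169.5 F [-0.2  0.6 -4.7] gap 66.1 grip 19.814986725104973
slide cm [-0.09  0.14 -1.02]
t 28.25 gp [604.6 -72.2 220.8] intray [ 46.3 -43.2 156.7] toolz [ 0.064 -0.069 -0.996] yaw 169.5 F [-0.2  0.6 -4.7] gap 66.1 grip 19.814986725104973
lid slope deg [-20.4  -2.3] 9044 x [12.2 67.3] y [-68.7 -14.6] z [172.  182.4 192.9]
```

```bash
python3 -m creep '{"slide":[[-0.05,0.1,-0.6],[0,0,-0.4],[0,0,-0.3],[-0.1,0,-0.3],[-0.1,0,-0.3],[0,0,0]],"turn":[0,0,0,0,0,0],"claw":[0,0,0,0,0,0]}' 14;  python3 -c "
from lid import *
lid('w24')"
```

```text
clock: 29.1
eef_pos: [589.6, -58.9, 381.7]
eef_rot: [-3.085, 0.075, 2.958]
wrist_force: [-8.1, -1.3, 7.8]
finger_gap: 64.5
finger_force: 13.7
t 29.1 gp [601.  -71.4 202.5] intray [ 35.2 -43.  141.7] toolz [ 0.063 -0.069 -0.996] yaw 169.5 F [-8.1 -1.3  7.8] gap 64.5 grip 13.681770036346279
lid slope deg [-8.7 -5.4] 9562 x [-6.  49.2] y [-74.3 -17.4] z [165.2 170.6 176.2]
```

```bash
python3 -m creep '{"slide":[[-0.25,0,-0.25],[-0.25,0,-0.25],[0,0,0]],"turn":[0,0,0],"claw":[0,0,0]}' 14;  python3 -c "
from lid import *
lid('w25')"
```

```text
clock: 29.58
eef_pos: [584.4, -59.0, 376.8]
eef_rot: [-3.085, 0.075, 2.958]
wrist_force: [-10.7, -2.7, 10.9]
finger_gap: 64.1
finger_force: 13.6
t 29.575 gp [595.7 -71.5 197.6] intray [ 28.4 -44.2 139.4] toolz [ 0.063 -0.07  -0.996] yaw 169.5 F [-10.7  -2.7  10.9] gap 64.1 grip 13.609597332542762
lid slope deg [-1.7 -0.7] 9692 x [-19.   43.3] y [-75.9 -13.6] z [169.1 170.5 172.2]
```

The tin is flush now, but it slid to the edge of the pads and its centre is about 15 mm off the grasp point. I'll take it back to the bench and regrip it. Then I'll tilt it against a long lever, the outer face of the tray's high wall.

```bash
python3 -m creep '{"slide":[[0,0,0],[0,0,1.5],[0,0,2],[0,-4,1],[0.5,-5,0],[0.5,-5,0],[0.5,-4,0],[0,0,0]],"turn":[0,0,0,0,0,0,0,0],"claw":[0,0,0,0,0,0,0,0]}' 40;  python3 -c "
from lid import *
lid('w26')
s=manip.read_state()
im,d=manip.camera('wrist');r,P=find('stain_tin','wrist',d);print('world z',np.percentile(P[:,2],[1,99]),'x',np.percentile(P[:,0],[1,99]))"
```

```text
clock: 30.68
eef_pos: [599.7, -241.2, 420.2]
eef_rot: [-3.086, 0.074, 2.955]
wrist_force: [0.1, 0.8, -3.8]
finger_gap: 63.4
finger_force: 39.7
t 30.675 gp [ 611.  -253.6  241. ] intray [  90.2 -220.5  158.5] toolz [ 0.063 -0.069 -0.996] yaw 169.3 F [ 0.1  0.8 -3.8] gap 63.4 grip 39.72832966207619
lid slope deg [-1.7 -0.8] 9735 x [ 42.  104.6] y [-249.9 -187.4] z [188.2 189.9 191.7]
world z [248.69152905 275.28837576] x [555.31412126 611.44111291]
```

The 40 N grip kept the tin aligned with the tray (lid slope -1.7°), so no regrip is needed. The lid centre gives the tin's real offset, 17 mm down-slope of the grasp point. I hover over the bay.

```bash
python3 -c "
from h import *
rep((35,34,165))"; python3 -m creep '{"slide":[[-0.3,4,0],[-0.3,4,0],[-0.3,4,0],[-0.3,4,0],[-0.3,4,0],[-0.3,4,0],[0,0,0]],"turn":[0,0,0,0,0,0,0],"claw":[0,0,0,0,0,0,0]}' >/dev/null;  python3 -c "
from lid import *
rep((35,34,150))
lid('w27')"
```

```text
t 30.875 gp [ 611.5 -250.1  241.5] intray [  90.3 -216.9  159.1] toolz [ 0.063 -0.068 -0.996] yaw 169.6 F [-1.1  0.1 -4.3] gap 63.4 grip 39.73145916947203
slide cm [-0.64 25.63 -1.8 ]
t 31.75 gp [593.   -7.6 241.9] intray [ 34.3  18.2 185.6] toolz [ 0.064 -0.068 -0.996] yaw 169.8 F [ 0.7 -1.5 -5.3] gap 63.3 grip 39.73313892821949
slide cm [ 1.83  1.27 -3.19]
t 31.75 gp [593.   -7.6 241.9] intray [ 34.3  18.2 185.6] toolz [ 0.064 -0.068 -0.996] yaw 169.8 F [ 0.7 -1.5 -5.3] gap 63.3 grip 39.73313892821949
lid slope deg [-1.6 -0.8] 9774 x [-13.2  49.4] y [-16.6  46.2] z [214.5 216.1 217.8]
```

```bash
python3 -m creep '{"slide":[[0.9,0.7,-1.2],[1.0,0.8,-2.0],[0,0,0]],"turn":[0,0,0],"claw":[0,0,0]}' >/dev/null;  python3 -c "
from lid import *
rep((35.5,36,100))
lid('w28')"
```

```text
t 32.225 gp [612.1   4.1 206.8] intray [ 34.6  33.2 146.8] toolz [ 0.059 -0.068 -0.996] yaw 169.5 F [ 0.   0.6 -5. ] gap 63.1 grip 39.728850964127105
slide cm [ 2.08 -0.09 -4.2 ]
t 32.225 gp [612.1   4.1 206.8] intray [ 34.6  33.2 146.8] toolz [ 0.059 -0.068 -0.996] yaw 169.5 F [ 0.   0.6 -5. ] gap 63.1 grip 39.728850964127105
lid slope deg [-1.6 -0.8] 9615 x [-11.7  50. ] y [ 0.9 62.9] z [178.  179.6 181.3]
```

```bash
python3 -m creep '{"slide":[[0.4,0.05,-0.9],[0.4,0,-0.9],[0.4,0,-0.85],[0,0,0]],"turn":[0,0,0,0],"claw":[0,0,0,0]}';  python3 -c "
from lid import *
rep((34.5,35,82))"
```

```text
clock: 32.83
eef_pos: [613.2, 16.8, 360.9]
eef_rot: [-3.086, 0.073, 2.958]
wrist_force: [-0.4, -0.5, -3.7]
finger_gap: 63.0
finger_force: 39.7
t 32.825 gp [624.2   4.5 181.7] intray [ 34.7  35.8 119. ] toolz [ 0.061 -0.068 -0.996] yaw 169.5 F [-0.4 -0.5 -3.7] gap 63.0 grip 39.73050296444029
slide cm [ 1.51 -0.35 -3.36]
```

No contact so far, with the base already below the tape's top. I continue.

```bash
python3 -m creep '{"slide":[[0.4,-0.1,-0.9],[0.4,-0.1,-0.9],[0.4,-0.1,-0.8],[0,0,0]],"turn":[0,0,0,0],"claw":[0,0,0,0]}';  python3 -c "
from lid import *
rep((34.5,35,80))
lid('w29')"
```

```text
clock: 33.33
eef_pos: [625.1, 13.7, 335.0]
eef_rot: [-3.086, 0.073, 2.958]
wrist_force: [-0.1, 0.1, -4.6]
finger_gap: 63.5
finger_force: 39.7
t 33.325 gp [636.2   1.4 155.8] intray [34.9 34.9 90.3] toolz [ 0.062 -0.068 -0.996] yaw 169.5 F [-0.1  0.1 -4.6] gap 63.5 grip 39.73032037759566
slide cm [ 0.39 -0.06 -0.95]
t 33.325 gp [636.2   1.4 155.8] intray [34.9 34.9 90.3] toolz [ 0.062 -0.068 -0.996] yaw 169.5 F [-0.1  0.1 -4.6] gap 63.5 grip 39.73032037759566
lid slope deg [-1.6  3.1] 9644 x [-8.8 46.2] y [ 7.9 65.5] z [118.2 120.5 122.9]
```

```bash
python3 -m creep '{"slide":[[0.25,-0.05,-0.55],[0.15,0,-0.3],[0,0,-0.15],[0,0,0]],"turn":[0,0,0,0],"claw":[0,0,0,0]}';  python3 -c "
from lid import *
lid('w30')"
```

```text
clock: 33.92
eef_pos: [629.0, 13.3, 325.9]
eef_rot: [-3.086, 0.074, 2.958]
wrist_force: [-0.3, -0.3, -4.2]
finger_gap: 63.5
finger_force: 39.7
t 33.925 gp [640.3   1.  146.7] intray [34.8 35.3 80.3] toolz [ 0.063 -0.068 -0.996] yaw 169.5 F [-0.3 -0.3 -4.2] gap 63.5 grip 39.731454110779794
lid slope deg [-1.4 -1. ] 9634 x [-12.8  49.5] y [ 3.2 65.7] z [109.8 111.4 113. ]
```

```bash
python3 -m creep '{"slide":[[0.05,0,-0.15],[0,0,-0.1],[0,0,0]],"turn":[0,0,0],"claw":[0,0,0]}' ; python3 -m creep '{"slide":[[0,0,0],[0,0,0],[0,0,0],[0,0,0]],"turn":[0,0,0,0],"claw":[0.73,0.73,0.73,0.73]}' 10;  python3 -c "
from lid import *
lid('w31')"
```

```text
clock: 34.4
eef_pos: [629.3, 13.3, 324.9]
eef_rot: [-3.086, 0.075, 2.958]
wrist_force: [-9.1, -0.2, 9.9]
finger_gap: 63.3
finger_force: 39.6
clock: 34.9
eef_pos: [629.5, 13.3, 323.5]
eef_rot: [-3.086, 0.075, 2.958]
wrist_force: [-0.5, 0.1, -0.9]
finger_gap: 68.3
finger_force: 0.0
t 34.9 gp [640.9   1.  144.2] intray [34.3 35.3 77.8] toolz [ 0.063 -0.068 -0.996] yaw 169.5 F [-0.5  0.1 -0.9] gap 68.3 grip 0.0
lid slope deg [3.3 0.6] 9767 x [-21.7  40.4] y [ 0.4 63.2] z [108.9 111.2 113.6]
```

```bash
python3 -m creep '{"slide":[[0,0,1],[0,0,3],[0,0,5],[-1,-2,4],[-3,-4,1],[-3,-4,0],[0,0,0]],"turn":[0,0,0,0,0,0,0],"claw":[0.76,0.8,0.85,1,1,1,1]}';  python3 -c "
from lid import *
lid('w32');hmap('w33')
for q,z in [('tape',(60,80)),('pack_block',(60,80))]: intray(q,'w34',z)"
```

```text
clock: 35.88
eef_pos: [558.0, -88.6, 464.9]
eef_rot: [-3.086, 0.076, 2.955]
wrist_force: [-0.0, -0.2, 0.2]
finger_gap: 94.3
finger_force: 0.0
t 35.875 gp [ 569.6 -101.   285.8] intray [ 47.3 -77.9 227.9] toolz [ 0.064 -0.069 -0.996] yaw 169.3 F [-0.  -0.2  0.2] gap 94.3 grip 0.0
lid slope deg [6.9 0.4] 2459 x [-16.  41.] y [ 4.3 61.4] z [104.7 108.7 112.6]
rows: x from +60 down; cols: y from +75 to -75, median z
60 [43, 43, 43, None, None, None, None, None, 43, 43, 43, 43, 43, 43, 43, 43]
50 [27, 5, 5, None, None, None, None, 5, 5, 5, 5, 5, 5, 5, 5, 43]
40 [42, None, None, 112, 112, 112, 110, 5, 4, 5, 5, 5, 5, 5, 5, 43]
30 [None, None, 112, 110, 111, 111, 111, 79, None, 65, 65, 65, 65, 65, 65, 43]
20 [None, 111, 108, 109, 108, 108, 110, 110, None, 65, 65, 65, 65, 65, 65, 43]
10 [None, 111, 110, 108, 108, 108, 108, 109, None, 65, 65, 65, 65, 65, 65, 43]
0 [None, 110, 109, 107, 108, 107, 108, 108, None, 65, 65, 65, 65, 65, 65, 43]
-10 [None, None, 109, 109, 108, 108, 107, 87, None, 65, 65, 65, 65, 65, 65, 43]
-20 [None, None, None, 109, 109, 109, 49, 23, None, 65, 65, 65, 65, 65, 65, 43]
-30 [43, None, None, None, 70, 69, 68, 56, None, 65, 65, 65, 65, 65, 65, 43]
-40 [37, 50, 62, 67, 70, 69, 67, 55, None, 65, 65, 65, 65, 65, 65, 43]
-50 [38, None, 62, 67, 69, 69, 67, 54, None, 65, 65, 65, 65, 65, 65, 43]
-60 [43, 43, 43, None, None, None, 43, 43, 43, 44, 43, 43, 43, 43, 43, 43]
tape 0.76 [429.3, 196.2] 1584 x [-54.1 -41.2 -23.2] y [ 6.8 24.7 54.9] z [60.7 67.9 70.1 70.8] rect [-39.8  31.5] [33.9 53.3] 8.1
pack_block 0.83 [366.6, 227.6] 6263 x [-52.5  -9.2  32.3] y [-68.6 -40.6 -12.9] z [64.1 65.6 66.6 67.1] rect [-10.4 -40.5] [88.1 57.8] 0.9
```

View pics/w33.png

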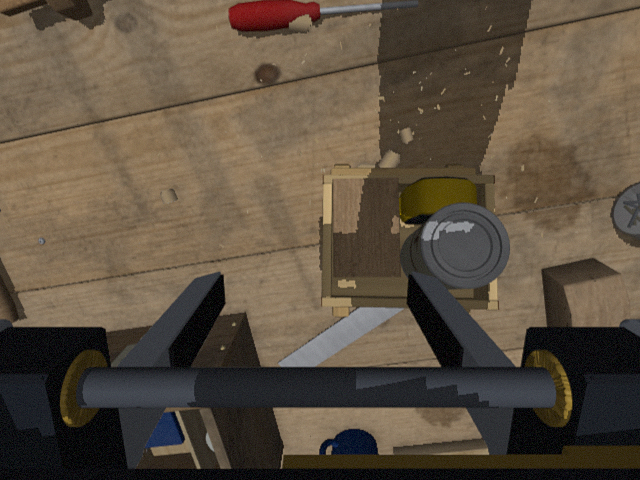

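The picture shows the tray at (410,235) with the block at left, the tape at the low end and the tin behind it. All three are down, and the tin leans about 3°. I hand in.

```bash
python3 -c "
from cell import manip
print(manip.sign_off())"
```

```text
the job is handed in; nothing more can be done
None
```

The tin, tape measure and block are all seated on the tray floor and the job is handed in, at about 36 s of the 72 s allowed. The tin leans about 3° onto the tape, within the 11° limit. Nothing else on the bench was deliberately touched. Sign-off returned no verdict, so I don't have the judged result.

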